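# Peg the half-open cabinet door shut by feel

## Task

Push the half-open cabinet door shut, then lock it with the loose locking peg: pass the peg's metal shaft through the oblong slot in the door, feel along the hidden keeper behind it for the keeper's hole, and push the peg gently all the way home until its wooden handle stops against the door; let go of it there. Never press or jam the peg hard (about 25 N is too much) against the door, cabinet or keeper, and leave the other kitchen things as they are.

Things in the scene. Friction and masses are not known exactly. Their poses are not given: they have to be found in the camera images.
- cabinet: Low fixed wooden cabinet, 145 mm high, 250 deep; its plank top is a shelf (flush with the front). Origin: at counter height below the front face, at the door's mid width. x into the cabinet, square to the shut door; y left seen from the robot; z up. White door at y -120 to 120 mm, fixed white panel y 124 to 400, right end y -150. On top things stand over 80 mm behind the door.
- door (a joint): Angle in rad of the white swing door: 0 shut (against a stop), growing as its free right edge swings out toward the robot; starts 0.45 to 0.75. Panel 240 mm wide, 16 thick, 2 to 127 mm above the counter, no handle. Turns freely with slight friction (about 0.5 N at the free edge) and stays where it is left.
- door_hinge (a point): The door's vertical hinge axis, at its front left edge, at counter height (cabinet frame x 0, y 120, z 0 mm); axes as the cabinet's.
- slot (a point): Centre of the oblong slot through the door, on the door's front face, as it lies with the door shut; fixed to the cabinet (x 0, y -55, z 95 mm), axes as the cabinet's. Slot 84 mm wide (y), 20 mm high (z), 16 mm deep, its centre 175 mm from the hinge.
- keeper_face (a point): Point on the hidden wooden keeper's flat rigid face, straight behind the slot centre (30 mm behind the door's front, axes as the cabinet's); the face is parallel to the shut door and wider than the slot. It has one hole, 15 mm wide (y), 20 high, 34 deep, sharp edged, at this height; sideways the hole's centre lies anywhere within 26 mm left or right of this point, unmeasured: found only by feel.
- peg: Locking peg lying on the counter, 48 to 78 g: pale wooden handle block (x -56 to 0, 26 mm wide in y, z 0 to 34 mm) and a metal shaft, 11 mm diameter, 60 mm long (x 0 to 60, axis at z 17), with a half-sphere tip. Origin: underside of the handle's front end. x toward the tip, z up. Balances 11 mm behind the shoulder. Home: shoulder at the shut door's front, tip 30 mm deep in the keeper.
- peg_tip (a point): The foremost point of the metal shaft's rounded tip, on its axis; axes as the peg's.
- peg_shoulder (a point): Centre of the handle's front face, where the shaft leaves it; axes as the peg's. The handle is taller than the slot and stops there.
- tostonera: Bystander: twin wooden paddles lying flat on the cabinet top, 230 x 100 x 26 mm, origin under its middle.
- colander: Bystander: red plastic colander on the cabinet top, left part, 176 mm across, 85 mm high, origin under its centre.
- skimmer: Bystander: stainless skimmer lying on the counter to the right, 350 mm long, 12 mm high, disc 104 mm across at +x, origin under its handle.
- spoon_rest: Bystander: white ceramic spoon rest on the counter to the left, bowl 100 mm across, 18 mm high, origin under the bowl, stub handle to -x.
- salt_cellar: Bystander: glass salt cellar with a cork, 68 mm across, 78 mm high, on the counter beyond the peg, origin under its centre.
- mug: Bystander: blue ceramic mug, 80 mm across, 90 mm high, on the counter to the left, handle at +y, origin under its centre.
Things that resemble listed ones, but are neither listed nor needed, are in the scene too. What is meant by the peg is not orange, purple or yellow, and is the smaller of those in its own colour.

How it is judged:
By the outcome, as a careful person would: the job done as asked, in the order asked, and still so for the second after the job is handed in, with the robot touching nothing.
It also fails if it takes over 72 s, if anything falls off the work surface, if the arm or the gripper's body presses on something with over 40 N, if the wrist force passes 120 N, or if a joint passes its speed limit or range.

## Robot

A 7-joint arm with a two-finger parallel gripper is mounted at the origin on the work surface. World frame = base frame: x ahead of the robot, y to its left, z up, the work surface at z = 0. Lengths are in m, angles in degrees, forces in N, time in s.
With the tool pointing down it reaches from about 0.425 to 0.875 m from the base axis. Payload 4.7 kg.
Tool frame: the origin (TCP) lies at the centre of the arm's flange, where the gripper is bolted on; the fingertips stand 182 mm ahead of it and the grasp point (between the pads) lies 164 mm ahead of it; z points along the fingers, y is the line along which they close (so a half turn about z gives the same grasp; the last joint's range is limited). The gripper opens to 87 mm and grips with 3 to 60 N. Pads are 19 mm wide; open, the fingers measure 117 mm over their backs; the gripper's body (75 mm by 190 mm) begins 51 mm behind the grasp point.
Start: joints at [66.354, 18.392, -4.016, 83.108, 1.295, 78.541, -3.26], TCP at [0.269, -0.592, 0.405] pointing down, gripper open.
Joint ranges: [-163.93, 163.93], [-17.29, 119.83], [-79.2, 71.16], [3.27, 140.29], [-89.18, 269.18], [5.43, 117.66], [-154.24, 154.24]. Speed limits (degrees/s): [147.25, 147.25, 180, 180, 180, 180, 180].

## Interface

Orientations are given as [roll, pitch, yaw] about the fixed x, y, z axes, in that order (R = Rz(yaw) Ry(pitch) Rx(roll)).
In Python, from cell import env gives the robot as it stands. The module is installed in compiled form; this text tells all that it offers.
- The arm moves only by the tool step_arm, never from a script. Its argument "steps" is one flat list of numbers, 5 for each row, row after row: the opening, from 0 (shut) to 1 (fully open), then the shift along the tool's x, y, z in mm, then the turn about the tool's z in degrees. In form: [grip, dx, dy, dz, roll, grip, dx, dy, dz, roll, ...]. A call has 1 to 12 rows; each row shifts and turns the commanded pose from where the row before left it, along the tool's axes as they then stand; what a row does not reach is not made up. A row lasts 1/8 s, in which the tool goes at most 62.5 mm and 10.7 degrees, less where a joint would pass 70% of its speed; a pose out of reach is approached as far as the arm can. A call with a gripper value outside its range is refused whole. The fingers move at their own pace and stop on an object; "grip_force" is the grip in N (left out, the last holds). Time passes only in rows, so rows that do not move let the fingers close. It gives the time, the measured TCP pose, the force, the opening and the grip force at its end, in the units of the state.
- env.get_obs(): the state, without advancing time (a new reading comes with each control period).
- env.read_camera(name): name is "scene" or "top"; returns a dict with "image" (480x640x3 uint8, red, green, blue), "camera_matrix" (3x3 intrinsics, pixels), "R" (3x3) and "t" (3): a world point X has camera coordinates R X + t. Camera axes: x right, y down, z forward; pixel columns grow to the right and rows downward; lengths in m; the calibration is good to about 2 mm. A picture is of the moment at which its call begins. There is no depth.
- env.sign_off(): hands the job in; it is judged then, once.
The state is a dict: "time_s": time; "qpos": joint angles; "joint_velocities": joint speeds; "effort": joint torques, N m; "tool_pos": TCP position; "tool_rot": TCP orientation; "force": force on the tool from outside, world axes, zero at the start; "wrist_torque": the same for the moment, N m; "grip_width": finger opening in m; "grasp_force": force on a finger pad.
Only numpy, scipy, OpenCV 4.12 (cv2) and the standard library are available. Lean on these libraries where they do the work, as an engineer would, in place of code of your own. Each camera call takes 0.05 s, during which the arm holds its last target. There are 200 camera calls.

## Working session

There is one attempt and no reset: what is moved stays moved. The work goes in short steps, Python scripts to look and compute and a tool call to move; the robot and the scene stay as the last step left them, time stands still between calls to the robot, and variables do not carry over. Pictures are saved under pics/ and viewed, at most 10 in all, crops included, and the job is handed in when it is done.

Besides the shell and the picture viewer there is one more tool, called after "Request:" as a command line: name --argument value ..., lists and objects as JSON in quotes. step_arm: Moves the arm, as the interface text tells. Its arguments: {"type":"object","properties":{"steps":{"type":"array","items":{"type":"number"}},"grip_force":{"type":"number"}},"required":["steps"]}

```bash
mkdir -p pics; python3 - <<'E'
from cell import env
import cv2
for n in ("scene","top"):
    r=env.read_camera(n); cv2.imwrite(f"pics/{n}0.png",r["image"][:,:,::-1])
    print(n,r["camera_matrix"].tolist(),r["R"].round(4).tolist(),r["t"].round(4).tolist())
print(env.get_obs())
E
```

```text
scene [[488.6496962244616, 0.0, 322.01481086707366], [0.0, 488.6496962244616, 239.95642963920358], [0.0, 0.0, 1.0]] [[-0.5645, 0.8253, 0.0129], [0.617, 0.4323, -0.6576], [-0.5483, -0.3633, -0.7532]] [0.2393, -0.2344, 1.8602]
top [[457.6312282027653, 0.0, 321.32838730154873], [0.0, 457.6312282027653, 240.25237633611883], [0.0, 0.0, 1.0]] [[-0.0444, -0.999, -0.004], [-0.9701, 0.0441, -0.2387], [0.2387, -0.0067, -0.9711]] [0.0551, 0.5124, 1.0818]
{'time_s': 0.1, 'qpos': array([66.35634343, 18.43392446, -4.01712706, 83.1671925 ,  1.29550258,
       78.54188943, -3.25892978]), 'joint_velocities': array([ 0.03850052, -0.05131812,  0.048026  , -0.16901709,  0.08951725,
        0.03924783,  0.01421123]), 'effort': array([-3.50431246e-04, -4.92570269e+01, -4.05869242e-01, -3.13403463e+01,
       -6.42362586e-02,  3.95007699e-02,  9.84261419e-05]), 'tool_pos': array([ 0.26895702, -0.59154158,  0.40378722]), 'tool_rot': array([-1.79902261e+02,  5.48038464e-03,  2.44559244e+01]), 'force': array([0.6992705 , 0.23338507, 0.12929419]), 'wrist_torque': array([-0.00288913,  0.0073642 ,  0.0708021 ]), 'grasp_force': 0.0, 'grip_width': 0.08693651395988933}
```

View pics/scene0.png

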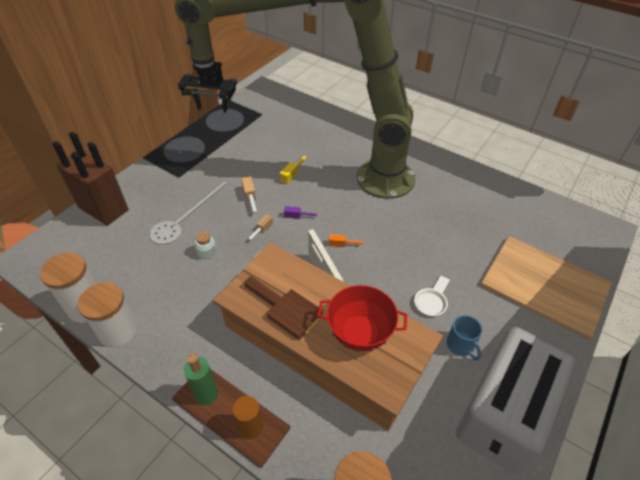

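View pics/top0.png

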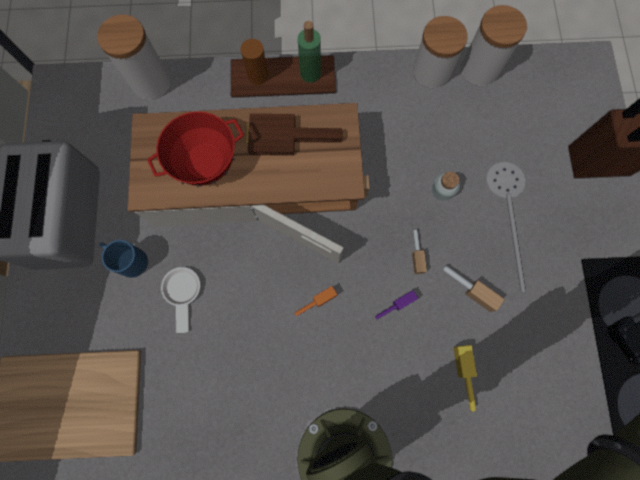

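The scene has five peg-like things (top image):
- pale wood, small: (419,250)
- pale wood, larger: (480,288)
- orange: (318,300)
- purple: (398,305)
- yellow: (467,375)

By the description, the one I want is the small pale one at (419,250). Next I'll check it in close crops.

```bash
python3 - <<'E'
import cv2
im=cv2.imread("pics/top0.png")
a=cv2.resize(im[215:305,395:515],None,fx=6.6,fy=6.6,interpolation=cv2.INTER_CUBIC)
cv2.imwrite("pics/peg.png",a)
b=cv2.resize(im[170:270,120:380],(780,300),interpolation=cv2.INTER_CUBIC)
s=cv2.imread("pics/scene0.png")
c=cv2.resize(s[220:300,205:395],(780,328),interpolation=cv2.INTER_CUBIC)[:290]
cv2.imwrite("pics/cab.png",cv2.vconcat([b,c]))
E
```

```text
(no output)
```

View pics/peg.png

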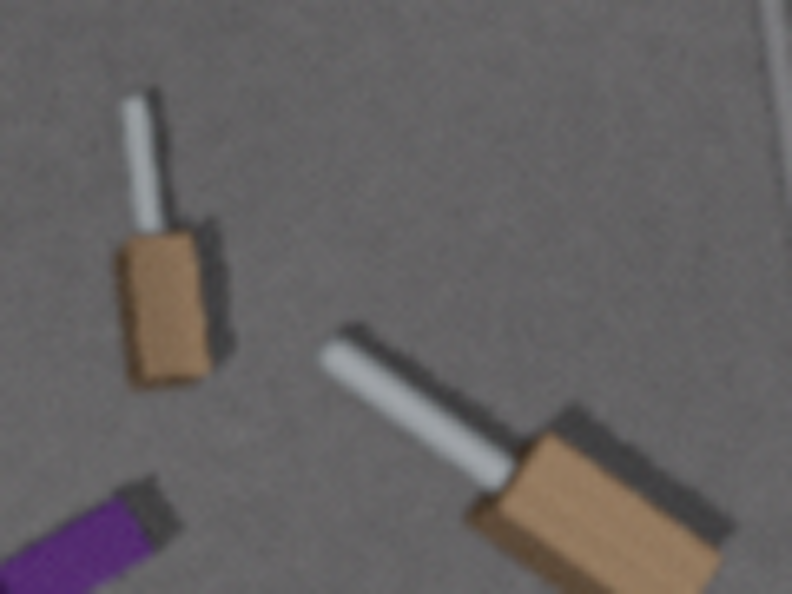

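View pics/cab.png

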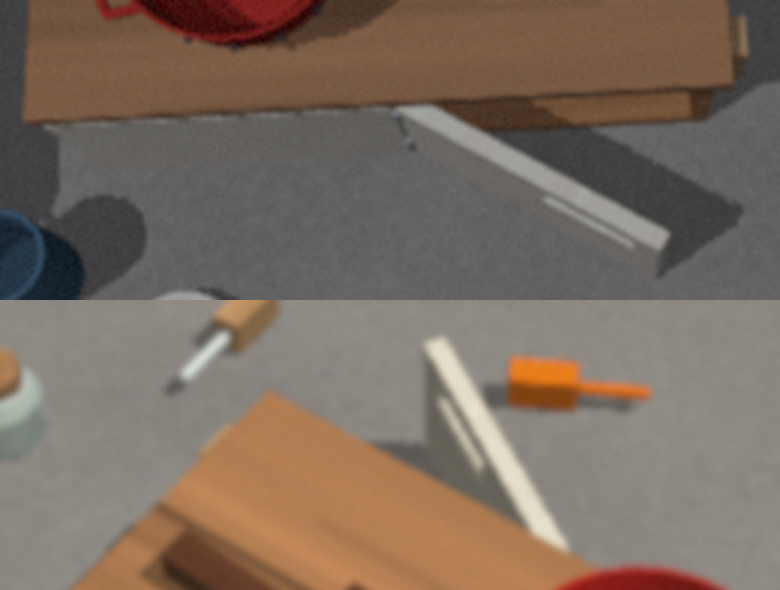

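The top crop shows the small pale peg. Its handle top face has corners at (125,238), (193,233), (208,372) and (140,380), and its tip is at (133,95). The larger decoy is at lower right. The cabinet crop shows the front top edge running from (23,122) to (730,86). The door's top runs from (400,108) to its free corner at (660,248), and its slot is visible.

```bash
cat > h.py <<'E'
from cell import env
import numpy as np, cv2
def back(cam,uv,z):
    K,R,t=cam["camera_matrix"],cam["R"],np.array(cam["t"])
    C=-R.T@t; d=R.T@np.linalg.inv(K)@np.array([uv[0],uv[1],1.])
    return C+d*(z-C[2])/d[2]
def proj(cam,X):
    p=cam["camera_matrix"]@(cam["R"]@np.array(X)+cam["t"]); return p[:2]/p[2]
E
python3 - <<'E'
from h import *
c=env.read_camera("top")
def P(u,v,s,o,z): return back(c,((u+.5)/s+o[0]-.5,(v+.5)/s+o[1]-.5),z)
L=P(23,122,3,(120,170),.145);R=P(730,86,3,(120,170),.145)
d=(L-R)[:2];n=np.linalg.norm(d);d/=n
print("cab",L,R,n,"yaw",np.degrees(np.arctan2(-d[0],d[1])))
for k in[(400,108),(668,235),(657,249)]:print("door",P(*k,3,(120,170),.127))
h=[P(*k,6.6,(395,215),.034) for k in[(125,238),(193,233),(208,372),(140,380)]]
for q in h: print("h",q)
print("sides",[np.linalg.norm(h[i]-h[i-1]) for i in range(4)])
m=sum(h)/4; ax=(h[0]+h[1]-h[2]-h[3])[:2]
tip=P(134,93,6.6,(395,215),.017)
print("mid",m,"yaw",np.degrees(np.arctan2(ax[1],ax[0])),"tip",tip, np.degrees(np.arctan2(*(tip-m)[1::-1])),np.linalg.norm((tip-m)[:2]))
E
```

```text
cab [0.58726029 0.48580743 0.145     ] [ 0.59154635 -0.0704623   0.145     ] 0.5562862432314243 yaw 0.4414550752654598
door [0.59126856 0.19245759 0.127     ]
door [ 0.47750961 -0.01591148  0.127     ]
door [ 0.46672632 -0.00672977  0.127     ]
h [ 0.48340911 -0.20153675  0.034     ]
h [ 0.48419035 -0.22791905  0.034     ]
h [ 0.42976098 -0.22831779  0.034     ]
h [ 0.42784992 -0.20212066  0.034     ]
sides [np.float64(0.05556225672440547), np.float64(0.0263938605681117), np.float64(0.054430830838443627), np.float64(0.026266738175087203)]
mid [ 0.45630259 -0.21497356  0.034     ] yaw 0.511873833388847 tip [ 0.54551775 -0.21413526  0.017     ] 0.5383597584830991 0.08921910157581159
```

Request:
step_arm --steps '[0,0,0,37,8,0,0,0,37,8,0,0,0,38,8,0,57,0,0,0,0,57,0,0,0,0,57,0,0,0,0,0,-55,0,0,0,0,-55,0,0,0,0,-55,0,0,0,0,-55,0,0,0,0,-55,0,0,0,0,-55,0,0]' --grip_force 20

```text
time_s: 1.65
tool_pos: [0.4372, -0.2584, 0.2926]
tool_rot: [180.0, 0.0, 0.5]
force: [-0.0, 0.7, -0.3]
grip_width: 0.0003
grasp_force: 0.0
```

Request:
step_arm --steps '[0,0,-55,0,0,0,0,-55,0,0,0,0,-55,0,0,0,0,-55,0,0,0,0,-54,0,0,0,0,0,0,0,0,15,0,0,0,0,15,0,0,0,0,15,0,0,0,0,15,0,0,0,0,15,0,0,0,0,15,0,0,0]'

```text
time_s: 3.15
tool_pos: [0.5263, 0.0142, 0.2926]
tool_rot: [180.0, 0.0, 0.4]
force: [-0.3, -0.4, -0.6]
grip_width: 0.0004
grasp_force: 0.3
```

Request:
step_arm --steps '[0,14,0,0,0,0,14,0,0,0,0,10,0,0,0,0,3,0,0,0,0,3,0,0,0,0,2,0,0,0,0,2,0,0,0,0,0,0,0,0]'

```text
time_s: 4.15
tool_pos: [0.5733, 0.0148, 0.2928]
tool_rot: [-180.0, -0.0, 0.5]
force: [0.2, -0.2, -0.5]
grip_width: -0.0001
grasp_force: 0.0
```

Request:
step_arm --steps '[0,2,0,0,0,0,2,0,0,0,0,2,0,0,0,0,1,0,0,0,0,0,0,0,0]'

```text
time_s: 4.78
tool_pos: [0.5804, 0.0148, 0.2927]
tool_rot: [-180.0, -0.0, 0.5]
force: [-0.4, 0.6, -0.3]
grip_width: 0.0007
grasp_force: 0.0
```

```bash
python3 - <<'E'
from h import *
c=env.read_camera("top"); print(env.get_obs()["tool_pos"],env.get_obs()["force"])
a=c["image"][170:270,220:390,::-1]
s=env.read_camera("scene")["image"][200:300,205:375,::-1]
cv2.imwrite("pics/door1.png",cv2.vconcat([cv2.resize(x,(510,300),interpolation=cv2.INTER_CUBIC) for x in(a,s)]))
E
```

```text
[0.58034424 0.01484454 0.29272008] [-1.59098036  0.19780374 -0.24092738]
```

View pics/door1.png

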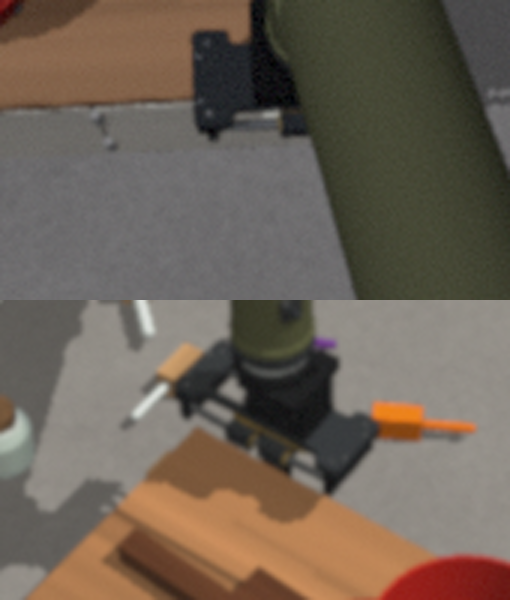

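The picture shows the door nearly flush with the fixed panel (top crop, around (100,130)). The gripper still covers the free edge. I'll press on gently until it touches the stop.

Request:
step_arm --steps '[0,1,0,0,0,0,1,0,0,0,0,1,0,0,0,0,0,0,0,0]'

```text
time_s: 5.38
tool_pos: [0.5825, 0.0149, 0.2927]
tool_rot: [180.0, 0.2, 0.5]
force: [-5.0, 0.2, 3.7]
grip_width: 0.0008
grasp_force: 2.7
```

Request:
step_arm --steps '[0,-40,0,0,0,0,-45,0,0,0,0,-45,0,0,0,0.6,0,55,0,0,0.6,0,55,0,0,0.6,0,60,0,0,0.6,0,60,0,0,0.6,0,0,0,0,0.6,0,0,0,0]'

```text
time_s: 6.5
tool_pos: [0.4553, -0.2159, 0.2926]
tool_rot: [-180.0, -0.0, 0.4]
force: [0.2, -0.6, -0.3]
grip_width: 0.0496
grasp_force: 0.0
```

```bash
python3 - <<'E'
from h import *
c=env.read_camera("top"); print(env.get_obs()["tool_pos"],env.get_obs()["force"],env.get_obs()["grip_width"])
a=c["image"][170:230,110:390,::-1]
b=c["image"][200:310,360:530,::-1]
a=cv2.resize(a,(784,168),interpolation=cv2.INTER_CUBIC)
b=cv2.resize(b,(784,430),interpolation=cv2.INTER_CUBIC) if 0 else cv2.copyMakeBorder(cv2.resize(b,(646,418),interpolation=cv2.INTER_CUBIC),0,0,0,138,0)
cv2.imwrite("pics/door2.png",cv2.vconcat([a,b]))
E
```

```text
[ 0.45541605 -0.21503419  0.2926781 ] [-0.18134636 -0.03772452  0.69632054] 0.05024286708907253
```

View pics/door2.png

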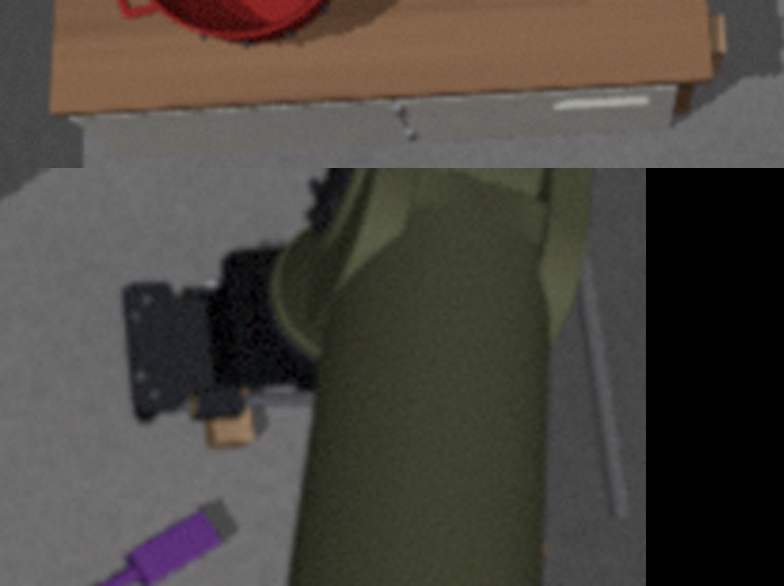

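The door is shut and flush, and its slot is visible at crop (553–650,101). The gripper is centred over the peg. Next I'll go down and grasp.

Request:
step_arm --steps '[0.6,0,0,45,0,0.6,0,0,40,0,0.6,0,0,15,0,0.6,0,0,5,0,0.6,0,0,0,0,0,0,0,0,0,0,0,0,0,0,0,0,0,0,0,0,0,0,0,0]' --grip_force 30

```text
time_s: 7.68
tool_pos: [0.4552, -0.2163, 0.1881]
tool_rot: [180.0, -0.0, 0.5]
force: [-0.7, 0.4, 2.7]
grip_width: 0.0258
grasp_force: 30.0
```

```bash
python3 - <<'E'
from h import *
c=env.read_camera("top")
for u,v in((553,103),(650,100)):
    print(back(c,((u+.5)/2.8+110-.5,(v+.5)/2.8+170-.5),.095))
L=back(c,(50/2.8+109.7,112/2.8+169.7),.145);R=back(c,(712/2.8+109.7,79/2.8+169.7),.145);print(L,R)
E
```

```text
[0.59377323 0.06332538 0.095     ]
[ 0.59263064 -0.02232785  0.095     ]
[0.58880364 0.48536845 0.145     ] [ 0.59248205 -0.07286056  0.145     ]
```

Request:
step_arm --steps '[0,0,0,-20,0,0,0,0,-40,0,0,0,0,-18,0,0,0,-40,0,0,0,0,-50,0,0,0,0,-50,0,0,0,0,-40,0,0,0,0,-31,0,0,0,20,0,0,0,0,10,0,0,0,0,0,0,0,0]'

```text
time_s: 9.1
tool_pos: [0.4836, -0.0055, 0.2653]
tool_rot: [-180.0, 0.1, 0.4]
force: [-0.1, -0.4, -0.4]
grip_width: 0.0258
grasp_force: 30.0
```

```bash
python3 - <<'E'
from h import *
c=env.read_camera("top"); o=env.get_obs();T=o["tool_pos"];print(T,o["force"],o["grip_width"])
s=env.read_camera("scene")
for cam,nm in((c,"top"),(s,"sc")):
    print(nm,"tip",proj(cam,T+[.089,.0008,-.171]),"shoulder",proj(cam,T+[.029,0,-.171]),"slotc",proj(cam,[.592,.021,.095]))
cv2.imwrite("pics/app.png",cv2.resize(c["image"][175:265,270:390,::-1],None,fx=6.5,fy=6.5,interpolation=cv2.INTER_CUBIC))
E
```

```text
[ 0.48315803 -0.00549101  0.26524381] [ 0.41112379 -0.14394768 -0.44377206] 0.02569158001980182
top tip [335.11444964 213.71545131] shoulder [336.71723631 237.30117461] slotc [324.32206068 206.40055091]
sc tip [293.4613318  258.02111759] shoulder [304.83332445 245.53590126] slotc [296.41305471 265.94574015]
```

View pics/app.png

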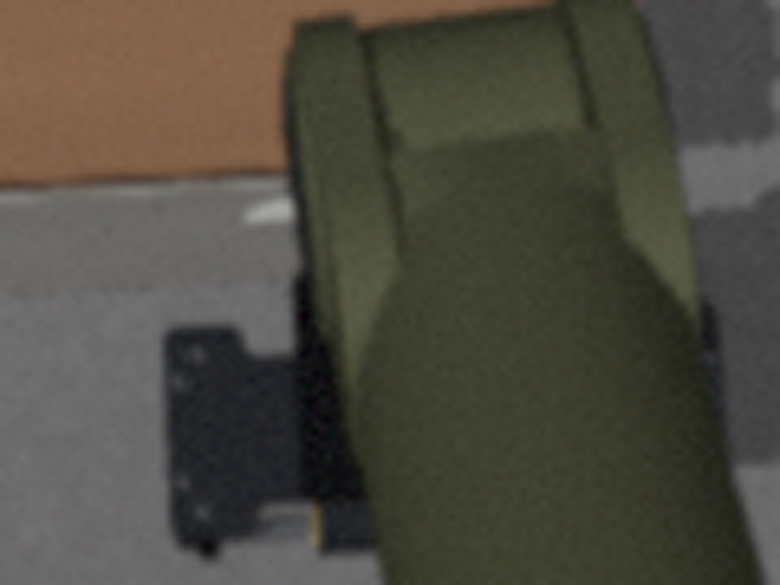

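The view of the tip is blocked by the arm. The slot's left end is still at px (307.7,208), which fits the earlier measurement. I'll insert slowly and check the force.

Request:
step_arm --steps '[0,8,0,0,0,0,8,0,0,0,0,4,0,0,0,0,2,0,0,0,0,1,0,0,0,0,0,0,0,0]'

```text
time_s: 9.95
tool_pos: [0.5063, -0.0048, 0.2657]
tool_rot: [180.0, 0.0, 0.5]
force: [0.1, 0.4, -0.8]
grip_width: 0.0261
grasp_force: 30.0
```

Request:
step_arm --steps '[0,2,0,0,0,0,2,0,0,0,0,0,0,0,0]'

```text
time_s: 10.32
tool_pos: [0.5106, -0.0048, 0.2658]
tool_rot: [180.0, -0.0, 0.5]
force: [0.3, -0.1, -0.8]
grip_width: 0.0259
grasp_force: 30.0
```

Request:
step_arm --steps '[0,2,0,0,0,0,2,0,0,0,0,2,0,0,0,0,2,0,0,0,0,2,0,0,0,0,2,0,0,0,0,0,0,0,0]'

```text
time_s: 11.2
tool_pos: [0.5225, -0.0047, 0.2657]
tool_rot: [-180.0, -0.0, 0.5]
force: [-1.3, 0.3, -0.6]
grip_width: 0.0256
grasp_force: 30.0
```

Request:
step_arm --steps '[0,1,0,0,0,0,1,0,0,0,0,1,0,0,0,0,1,0,0,0,0,1,0,0,0,0,0,0,0,0]'

```text
time_s: 11.95
tool_pos: [0.5275, -0.0047, 0.2657]
tool_rot: [180.0, -0.0, 0.5]
force: [-1.0, 0.4, -0.6]
grip_width: 0.0258
grasp_force: 30.0
```

Request:
step_arm --steps '[0,1,0,0,0,0,1,0,0,0,0,1,0,0,0,0,0,0,0,0]'

```text
time_s: 12.45
tool_pos: [0.5305, -0.0046, 0.2657]
tool_rot: [180.0, 0.0, 0.5]
force: [-0.2, -0.2, -1.0]
grip_width: 0.0257
grasp_force: 30.0
```

Request:
step_arm --steps '[0,1,0,0,0,0,1,0,0,0,0,1,0,0,0,0,0,0,0,0]'

```text
time_s: 12.95
tool_pos: [0.5335, -0.0046, 0.2657]
tool_rot: [180.0, 0.0, 0.5]
force: [0.3, -0.0, -0.3]
grip_width: 0.0261
grasp_force: 30.0
```

Request:
step_arm --steps '[0,1,0,0,0,0,1,0,0,0,0,0,0,0,0]'

```text
time_s: 13.32
tool_pos: [0.5355, -0.0046, 0.2657]
tool_rot: [180.0, -0.0, 0.5]
force: [-0.3, 0.5, -0.6]
grip_width: 0.0256
grasp_force: 30.0
```

Request:
step_arm --steps '[0,1,0,0,0,0,1,0,0,0,0,0,0,0,0]'

```text
time_s: 13.7
tool_pos: [0.5375, -0.0046, 0.2657]
tool_rot: [180.0, -0.0, 0.5]
force: [-0.2, -0.1, -0.1]
grip_width: 0.0256
grasp_force: 30.0
```

Request:
step_arm --steps '[0,1,0,0,0,0,1,0,0,0,0,1,0,0,0,0,0,0,0,0]'

```text
time_s: 14.2
tool_pos: [0.5405, -0.0046, 0.2657]
tool_rot: [180.0, -0.0, 0.5]
force: [0.1, -0.3, -0.4]
grip_width: 0.026
grasp_force: 30.0
```

Request:
step_arm --steps '[0,1,0,0,0,0,1,0,0,0,0,1,0,0,0,0,0,0,0,0]'

```text
time_s: 14.7
tool_pos: [0.5435, -0.0045, 0.2657]
tool_rot: [180.0, -0.0, 0.5]
force: [-0.5, -0.2, -0.0]
grip_width: 0.0257
grasp_force: 30.0
```

```bash
python3 - <<'E'
from h import *
c=env.read_camera("scene")["image"][::,:,::-1]
cv2.imwrite("pics/ins.png",cv2.resize(c[180:300,230:390],None,fx=5,fy=5,interpolation=cv2.INTER_CUBIC))
E
```

```text
(no output)
```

View pics/ins.png

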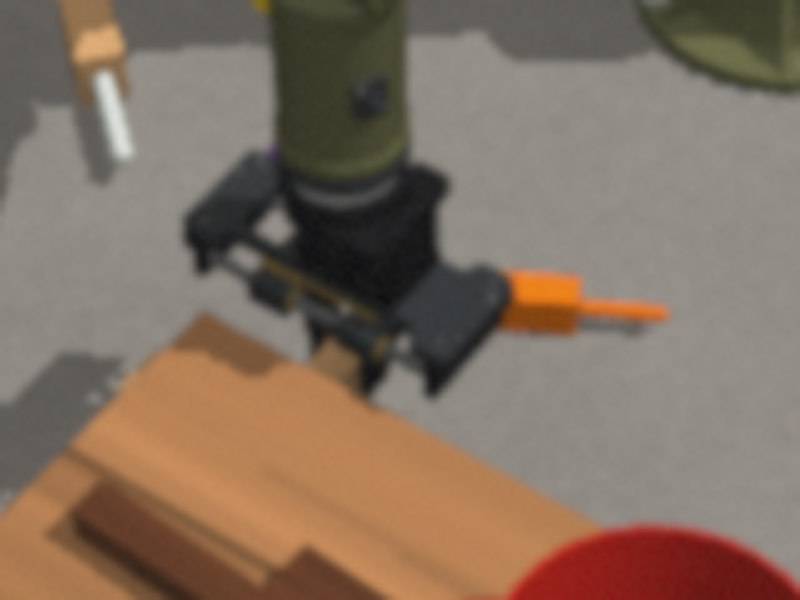

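The handle shows in the hand as expected, with its shoulder about 19 mm from the door. So the tip is about 41 mm deep, beyond the keeper face. I'll check with a sideways feel that it's in the hole.

Request:
step_arm --steps '[0,0,-1,0,0,0,0,-1,0,0,0,0,-1,0,0,0,0,0,0,0]'

```text
time_s: 15.25
tool_pos: [0.5434, -0.0026, 0.2657]
tool_rot: [179.9, 0.0, 0.4]
force: [0.0, -5.4, -0.4]
grip_width: 0.0259
grasp_force: 30.0
```

Request:
step_arm --steps '[0,0,1.5,0,0,0,0,1.5,0,0,0,1.5,0,0,0,0,1.5,0,0,0,0,1.5,0,0,0,0,1.5,0,0,0,0,0,0,0,0]'

```text
time_s: 16.12
tool_pos: [0.5495, -0.0044, 0.2657]
tool_rot: [-180.0, -0.0, 0.5]
force: [0.7, -0.7, -1.3]
grip_width: 0.0259
grasp_force: 30.0
```

Request:
step_arm --steps '[0,1.5,0,0,0,0,1.5,0,0,0,0,1.5,0,0,0,0,1.5,0,0,0,0,1.5,0,0,0,0,0,0,0,0]'

```text
time_s: 16.88
tool_pos: [0.557, -0.0044, 0.2657]
tool_rot: [180.0, -0.0, 0.5]
force: [0.2, -0.2, -0.6]
grip_width: 0.0259
grasp_force: 30.0
```

Request:
step_arm --steps '[0,1,0,0,0,0,1,0,0,0,0,1,0,0,0,0,0,0,0,0]'

```text
time_s: 17.38
tool_pos: [0.56, -0.0044, 0.2657]
tool_rot: [180.0, 0.0, 0.5]
force: [-0.3, -0.6, -1.0]
grip_width: 0.0261
grasp_force: 30.0
```

Request:
step_arm --steps '[0,1,0,0,0,0,1,0,0,0,0,0,0,0,0]'

```text
time_s: 17.75
tool_pos: [0.562, -0.0044, 0.2658]
tool_rot: [180.0, -0.0, 0.5]
force: [0.8, 0.4, -0.9]
grip_width: 0.0261
grasp_force: 30.0
```

Request:
step_arm --steps '[0,1,0,0,0,0,1,0,0,0,0,0,0,0,0]'

```text
time_s: 18.12
tool_pos: [0.5633, -0.0044, 0.2654]
tool_rot: [180.0, 0.1, 0.5]
force: [-4.8, -0.2, -0.3]
grip_width: 0.0257
grasp_force: 30.0
```

The shoulder has met the door at about 5 N, where expected. I'll ease it down so the shaft rests on the slot before letting go.

Request:
step_arm --steps '[0,-0.3,0,1,0,0,0,0,1,0,0,0,0,1,0,0,0,0,0,0]'

```text
time_s: 18.62
tool_pos: [0.5632, -0.0044, 0.2624]
tool_rot: [180.0, 0.1, 0.5]
force: [-5.0, 0.6, 1.5]
grip_width: 0.0257
grasp_force: 30.0
```

Request:
step_arm --steps '[0,0,0,1,0,0,0,0,0.5,0,0,0,0,0,0]'

```text
time_s: 19.0
tool_pos: [0.5632, -0.0043, 0.2615]
tool_rot: [180.0, 0.1, 0.5]
force: [-7.7, -0.4, 5.4]
grip_width: 0.0256
grasp_force: 30.0
```

Request:
step_arm --steps '[0.4,0,0,0,0,0.6,0,0,0,0,0.6,0,0,0,0,0.6,0,0,0,0]'

```text
time_s: 19.5
tool_pos: [0.5638, -0.0044, 0.2613]
tool_rot: [180.0, -0.0, 0.5]
force: [0.2, -0.4, -0.4]
grip_width: 0.0506
grasp_force: 0.0
```

Request:
step_arm --steps '[0.6,0,0,-5,0,0.6,0,0,-20,0,0.6,0,0,-45,0,0.6,0,0,-50,0,0.6,-40,0,0,0,0.6,0,50,0,0,0.6,0,50,0,0,0.6,0,50,0,0,0.6,0,50,0,0,0.6,0,50,0,0,0.6,0,0,0,0]'

```text
time_s: 20.88
tool_pos: [0.5242, -0.26, 0.3811]
tool_rot: [179.9, 0.0, -0.0]
force: [0.4, 0.3, -0.7]
grip_width: 0.0522
grasp_force: 0.0
```

```bash
python3 - <<'E'
from h import *
c=env.read_camera("top");print(env.get_obs()["tool_pos"])
a=c["image"][175:265,270:390,::-1]
s=env.read_camera("scene")["image"][200:290,240:360,::-1]
for n,X in(("home shoulder top",[.592,-.0045,.108]),("back top",[.536,-.005,.108])):print(n,proj(c,X))
cv2.imwrite("pics/end.png",cv2.vconcat([cv2.resize(x,(400,300),interpolation=cv2.INTER_CUBIC) for x in(a,s)]))
E
```

```text
[ 0.52499199 -0.25691295  0.38118689]
home shoulder top [334.75905745 204.29316819]
back top [336.1590367  226.34988073]
```

View pics/end.png

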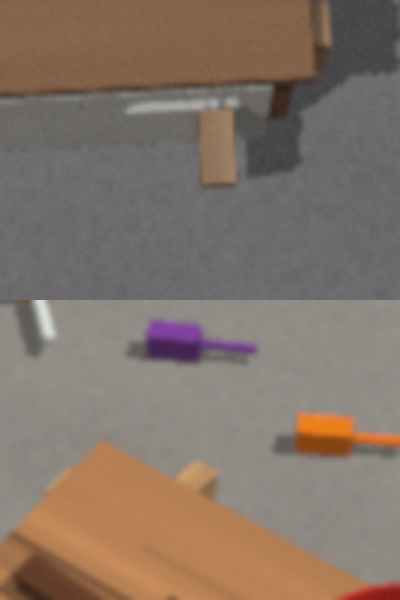

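The door is shut, and the peg sits in the slot with its handle at the door (top crop (217,110)–(219,185)). The handle droops slightly. I'll measure how far the shoulder is from the door.

```bash
python3 - <<'E'
from h import *
c=env.read_camera("top")
im=cv2.cvtColor(c["image"],cv2.COLOR_RGB2HSV)
for r in range(200,236): print(r,c["image"][r,333:338].mean(0).round().astype(int),im[r,333:338,1].mean().round(), end=" | " if r%2==0 else "\n")
yw=np.radians(.45)
for p in(0,5,10):
  for gap in(0,.005):
    t=np.radians(p); # lower shoulder edge at door x=.592-gap; axis height at door ~.0905
    f=np.array([np.cos(t),0,np.sin(t)]);u=np.array([-np.sin(t),0,np.cos(t)])
    low=np.array([.592-gap,-.0045,.0]); sh=low+u*.017
    sh[2]=.0905-f[2]*.003*0
    ft=sh+u*.017; bt=ft-f*.056; bb=bt-u*.034
    print(p,gap,[proj(c,q)[1].round(1) for q in(ft,bt,bb)])
E
```

```text
200 [94 78 66] 75.0 | 201 [105  99  93] 30.0
202 [112 109 105] 17.0 | 203 [110 108 104] 12.0
204 [122 123 122] 8.0 | 205 [141 142 144] 9.0
206 [138 139 139] 10.0 | 207 [134 124 115] 36.0
208 [146 123 100] 80.0 | 209 [149 123  95] 92.0
210 [148 122  96] 90.0 | 211 [147 122  96] 89.0
212 [147 122  96] 89.0 | 213 [148 122  96] 89.0
214 [147 122  96] 88.0 | 215 [147 121  96] 88.0
216 [147 121  96] 89.0 | 217 [147 121  95] 90.0
218 [146 121  95] 90.0 | 219 [146 121  94] 91.0
220 [147 121  95] 90.0 | 221 [146 121  95] 89.0
222 [145 119  94] 91.0 | 223 [145 119  93] 91.0
224 [145 119  94] 90.0 | 225 [144 119  93] 90.0
226 [145 120  94] 90.0 | 227 [145 120  94] 90.0
228 [144 118  92] 92.0 | 229 [131 107  84] 92.0
230 [99 85 72] 69.0 | 231 [97 93 90] 18.0
232 [108 106 107] 4.0 | 233 [109 107 109] 5.0
234 [108 106 107] 7.0 | 235 [108 106 107] 4.0
0 0 [np.float64(204.4), np.float64(226.4), np.float64(230.1)]
0 0.005 [np.float64(206.3), np.float64(228.4), np.float64(232.0)]
5 0 [np.float64(205.5), np.float64(228.1), np.float64(230.5)]
5 0.005 [np.float64(207.5), np.float64(230.0), np.float64(232.4)]
10 0 [np.float64(206.7), np.float64(229.5), np.float64(230.7)]
10 0.005 [np.float64(208.6), np.float64(231.5), np.float64(232.7)]
```

```bash
python3 -c "
from cell import env
print(env.sign_off())"
```

```text
the job is handed in; nothing more can be done
None
```

The door is shut and the peg was pushed home through the slot into the keeper's hole (about 5 N at the door, 8 N at most while settling it); after I let go, the handle drooped about 10°, with its lower front edge on the door and the shoulder centre about 3 mm off, and I handed the job in at about 21 s.

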